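# Open two push-in valves and hold the jog button

## Robot

A 7-joint arm with a two-finger parallel gripper is mounted at the origin on a cart in front of the work surface, level with it; the furniture and walls round the work are solid. World frame = base frame: x ahead of the robot, y to its left, z up, the work surface at z = 0. Lengths are in mm, angles in rad, forces in N, time in s.
With the tool pointing down it reaches from about 425 to 825 mm from the base axis. Payload 3.6 kg.
Tool frame: the origin (TCP) lies between the finger pads; the fingertips stand 11 mm ahead of it and the grasp point (between the pads) lies 8 mm behind it; z points along the fingers, y is the line along which they close (so a half turn about z gives the same grasp; the last joint's range is limited). The gripper opens to 85 mm and grips with 20 to 120 N. Pads are 22 mm wide; open, the fingers measure 114 mm over their backs; the gripper's body (76 mm by 85 mm) begins 54 mm behind the grasp point. The pads swing forward as they close: fully open they stand 13 mm farther back than shut.
Start: joints at [1.095, 0.615, -0.013, 1.423, 0.008, 1.103, -0.04], TCP at [282.032, -585.595, 242.297] pointing down, gripper open.
Joint ranges: [-3.12, 3.12], [-0.3, 2.06], [-1.34, 1.32], [0.26, 2.42], [-1.36, 4.5], [0.01, 1.98], [-2.84, 2.84]. Speed limits (rad/s): [2.79, 2.79, 3.14, 3.14, 3.14, 3.14, 3.14].

## Interface

Orientations are given as a unit quaternion [x, y, z, w].
In Python, from workcell import env gives the robot as it stands. The module is installed in compiled form; this text tells all that it offers.
- The arm moves only by the tool drive_tool, never from a script. Its argument "increments" is one flat list of numbers, 5 for each row, row after row: the shift along the tool's x, y, z in a scale on which 1.0 is 1000 mm, then the turn about the tool's z in shares of 180 degrees (1.0 is 180 degrees), then the finger opening in m, from 0 to 0.0854. A call has 1 to 10 rows; each row is the pose to reach, as a shift and turn from the pose commanded when the call began, along the tool's axes at that moment; what a row does not reach only later rows make up. A row lasts 1/10 s, in which the tool goes at most 50 mm and 8.59 degrees, less where a joint would pass 70% of its speed; a pose out of reach is approached as far as the arm can. Shift and turn numbers lie between -1 and 1, and a call with a number outside is refused. A call with a gripper value outside its range is refused whole. The fingers move at their own pace and stop on an object; the grip force is fixed at half the most. Time passes only in rows, so rows that repeat a pose let the fingers close. It gives the time, the measured TCP pose, the force, the opening and the grip force at its end, in the units of the state.
- env.observe(): the state, without advancing time (a new reading comes with each control period).
- env.camera(name): name is "scene" or "top" or "wrist"; returns the picture (384x512x3 uint8, red, green, blue); there is no depth.
- env.camera_info(name): a dict with "camera_matrix" (3x3 intrinsics, pixels), "R" (3x3) and "t" (3): a world point X has camera coordinates R X + t. Camera axes: x right, y down, z forward; pixel columns grow to the right and rows downward; lengths in mm; the calibration is good to about 2 mm. A picture is of the moment at which its call begins: read the wrist's pose just before it. camera_info takes no time and is no camera call; for the wrist camera it gives the pose at the moment of the call.
- env.job_done(): hands the job in; it is judged then, once.
The state is a dict: "clock": time; "joint_pos": joint angles; "qd": joint speeds; "tau": joint torques, N m; "tool_pos": TCP position; "eef_rot": TCP orientation; "force": force on the tool from outside, world axes, zero at the start; "moment": the same for the moment, N m; "finger_gap": finger opening in mm; "gripper_force": force on a finger pad.
Only numpy, scipy, OpenCV 4.12 (cv2) and the standard library are available. Lean on these libraries where they do the work, as an engineer would, in place of code of your own. Each camera call takes 0.05 s, during which the arm holds its last target. There are 200 camera calls.

## Task

Prime the filling head: with closed fingers, push the blue air valve button fully home, then the yellow product valve button fully home (both stay in), and then press the green button on the jog station right in and keep it held down: finish while still holding it. Do not press the white or the red button, and only press: do not lift or shove the valve boxes, and leave the other things where they lie.

Things in the scene. Friction and masses are not known exactly. Their poses are not given: they have to be found in the camera images.
- blue_box: grey die-cast valve box (air valve), 70 x 70 x 50 mm high, about 0.7 kg, standing loose on its rubber feet; origin at the centre of its underside, z up. In the middle of its top is the blue palm button. The three valve boxes stand in a row to the robot's left of and level with the jog station, in any order.
- blue_top (a point): centre of the top face of the blue palm button: a slightly domed disc 38 mm across, its top 74 mm above the table when out and 66 mm when fully in; it moves with the button. Pressed straight down.
- blue_button (a joint): travel of the blue palm button in m: 0 is out (as it starts), 0.008 fully in; it moves under about 4 N and stays where it is left.
- yellow_box: grey die-cast valve box (product valve), 70 x 70 x 50 mm high, about 0.7 kg, standing loose on its rubber feet; origin at the centre of its underside, z up. In the middle of its top is the yellow palm button. The three valve boxes stand in a row to the robot's left of and level with the jog station, in any order.
- yellow_top (a point): centre of the top face of the yellow palm button: a slightly domed disc 38 mm across, its top 74 mm above the table when out and 66 mm when fully in; it moves with the button. Pressed straight down.
- yellow_button (a joint): travel of the yellow palm button in m: 0 is out (as it starts), 0.008 fully in; it moves under about 4 N and stays where it is left.
- white_box: grey die-cast valve box (drain valve), 70 x 70 x 50 mm high, about 0.7 kg, standing loose on its rubber feet; origin at the centre of its underside, z up. In the middle of its top is the white palm button. The three valve boxes stand in a row to the robot's left of and level with the jog station, in any order.
- white_top (a point): centre of the top face of the white palm button: a slightly domed disc 38 mm across, its top 74 mm above the table when out and 66 mm when fully in; it moves with the button. Pressed straight down.
- white_button (a joint): travel of the white palm button in m: 0 is out (as it starts), 0.008 fully in; it moves under about 4 N and stays where it is left.
- jog_box: yellow jog station, 78 x 150 x 51 mm high, fixed to the table; origin at the centre of its underside, z up, y along its long side. The green button is 40 mm from the centre towards its +y, the red one 40 mm towards its -y.
- green_top (a point): centre of the flat top of the green push button, 29 mm across, 68 mm above the table when out, 62 mm when fully in; a steel collar round it reaches 54 mm. Pressed straight down.
- green_button (a joint): travel of the green button in m: 0 is out, 0.006 fully in; a spring (about 2 N at first, 6 N fully in) pushes it back out when let go.
- red_top (a point): centre of the top of the red stop mushroom, 36 mm across, 74 mm above the table when out.
- red_button (a joint): travel of the red stop mushroom in m: 0 is out (as it starts), 0.006 in; it moves under about 1 N and stays in.
- brown_bottle: small brown bottle with a pale cap, 46 mm across, 85 mm high, standing loose beyond the gap between the valve boxes and the jog station; origin at the centre of its underside.
- flask: slim white flask with a black top, 48 x 50 x 178 mm high, standing loose beyond the valve boxes; origin at the centre of its underside.
- tape: grey roll of tape lying flat, 107 mm across, 48 mm high, loose, right of the jog station; origin at the centre of its underside.
There are look-alikes about, which are no part of the job. Leave any turquoise look-alike of the yellow_box alone.

How it is judged:
By the outcome, as a careful person would: the job done as asked, in the order asked, and still so for the second after the job is handed in, while the arm keeps its last pose, push and grip.
It also fails if it takes over 38 s, if anything falls off the work surface, if the arm or the gripper's body presses on something with over 40 N, if the wrist force passes 120 N, or if a joint passes its speed limit or range.

## Working session

There is one attempt and no reset: what is moved stays moved. The work goes in short steps, Python scripts to look and compute and a tool call to move; the robot and the scene stay as the last step left them, time stands still between calls to the robot, and variables do not carry over. Pictures are saved under pics/ and viewed, at most 10 in all, crops included, and the job is handed in when it is done.

Besides the shell and the picture viewer there is one more tool, called as name(argument=value, ...) on one line, values as JSON. drive_tool: Moves the arm, as the interface text tells. Its arguments: {"type":"object","properties":{"increments":{"type":"array"}},"required":["increments"]}

```bash
mkdir -p pics
python3 - <<'E'
from workcell import env
import cv2,numpy as np
s=env.observe();print({k:np.round(s[k],3) for k in ('clock','tool_pos','eef_rot','force','finger_gap')})
for n in('scene','top'):
    im=env.camera(n);cv2.imwrite(f'pics/{n}0.png',im[:,:,::-1])
    c=env.camera_info(n);print(n,np.round(c['camera_matrix'],1).tolist(),np.round(c['R'],3).tolist(),np.round(c['t'],1).tolist())
a,b=[cv2.imread(f'pics/{n}0.png') for n in('scene','top')]
cv2.imwrite('pics/both0.png',cv2.resize(np.vstack([a,b]),(800,1200))[:600]) if 0 else None
E
```

```text
{'clock': np.float64(0.0), 'tool_pos': array([ 281.732, -584.951,  241.122]), 'eef_rot': array([ 0.975,  0.223, -0.   , -0.001]), 'force': array([ 0.114,  0.404, -0.384]), 'finger_gap': np.float64(85.217)}
scene [[467.3, 0.0, 263.3], [0.0, 467.3, 191.7], [0.0, 0.0, 1.0]] [[-0.697, -0.717, 0.002], [-0.319, 0.308, -0.896], [0.642, -0.626, -0.443]] [371.4, 212.8, 1339.1]
top [[355.8, 0.0, 255.9], [0.0, 355.8, 192.2], [0.0, 0.0, 1.0]] [[0.028, -1.0, 0.007], [-0.993, -0.028, -0.118], [0.118, -0.004, -0.993]] [18.4, 522.6, 1143.6]
```

View pics/scene0.png

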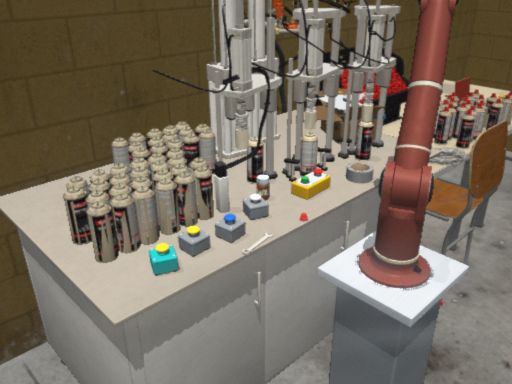

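View pics/top0.png

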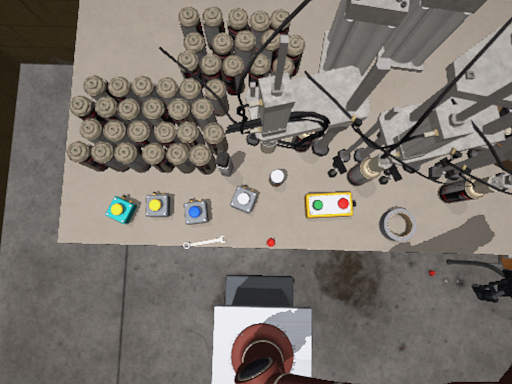

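The top view shows turquoise decoy (120,209), yellow (156,205), blue (195,211), white (243,199), green (318,205) and red (343,203). In the scene view, yellow is at (194,231), blue at (230,219) and green at (306,180). Next I triangulate these.

```bash
cat > h.py <<'E'
import cv2,numpy as np
from workcell import env
HSV={'yellow':((22,150,120),(34,255,255)),'blue':((105,150,60),(125,255,255)),'green':((50,120,40),(80,255,255)),'red':((0,170,90),(6,255,255)),'white':((0,0,190),(180,40,255))}
def blob(im,col,near,r=14):
    "centroid of the colour blob nearest a pixel; im BGR"
    m=cv2.inRange(cv2.cvtColor(im,cv2.COLOR_BGR2HSV),*HSV[col])
    w=np.zeros_like(m);cv2.circle(w,near,r,255,-1);m&=w
    n,_,st,c=cv2.connectedComponentsWithStats(m)
    if n<2:return None,0,None
    i=1+np.argmax(st[1:,4]);return c[i],st[i,4],st[i,:4]
def ray(ci,p):
    K,R,t=(np.array(ci[k],float) for k in('camera_matrix','R','t'))
    d=R.T@np.linalg.solve(K,[p[0],p[1],1]);return -R.T@t,d/np.linalg.norm(d)
def plane(ci,p,z):
    o,d=ray(ci,p);return o+d*(z-o[2])/d[2]
def tri(rays):
    A=[np.eye(3)-np.outer(d,d) for o,d in rays]
    X=np.linalg.solve(sum(A),sum(a@o for a,(o,d) in zip(A,rays)))
    return X,[round(float(np.linalg.norm(a@(X-o))),1) for a,(o,d) in zip(A,rays)]
E
python3 - <<'E'
from h import *
S,T=cv2.imread('pics/scene0.png'),cv2.imread('pics/top0.png')
cs,ct=env.camera_info('scene'),env.camera_info('top')
for c,ps,pt,r,z in(('yellow',(194,231),(156,205),9,72),('blue',(230,219),(195,211),9,72),('green',(306,180),(318,205),8,66),('red',(318,174),(343,203),8,70),('white',(256,199),(243,199),8,72)):
    a,b=blob(S,c,ps,r),blob(T,c,pt,r)
    print(c,a[0],a[1],b[0],b[1])
    if a[1] and b[1]:
        X,e=tri([ray(cs,a[0]),ray(ct,b[0])]);print('  ',X.round(1),e,plane(ct,b[0],z).round(1),plane(cs,a[0],z).round(1))
E
```

```text
yellow [192.83950617 229.58024691] 81 [154.83 204.57] 100
   [469.1 353.8  66.1] [0.3, 0.3] [468.5 351.9  72. ] [461.1 359.6  72. ]
blue [229.3559322  217.30508475] 59 [194.03921569 211.47058824] 102
   [450.4 227.8  66.2] [0.1, 0.1] [450.1 226.9  72. ] [442.3 234.3  72. ]
green [304.45454545 178.90909091] 33 [317.5        204.35483871] 62
   [ 484.7 -165.4   60.7] [0.0, 0.0] [ 484.2 -164.4   66. ] [ 477.1 -156.5   66. ]
red [317.42424242 170.75757576] 33 [342.75641026 202.8974359 ] 78
   [ 490.6 -245.3   67.2] [0.7, 0.7] [ 490.8 -244.2   70. ] [ 486.2 -240.9   70. ]
white [254.5942029  195.88405797] 69 [242.70909091 198.29090909] 110
   [496.9  75.1  70.3] [0.6, 0.6] [496.3  74.6  72. ] [495.   77.7  72. ]
```

Red to green measures 80 mm as it should, and the heights and reach are plausible. The wrist camera will confirm the positions on the way.

```bash
cat >> h.py <<'E'
def delta(target):
    "shift in tool axes (m) from the measured TCP to a world target (mm)"
    from scipy.spatial.transform import Rotation as Ro
    s=env.observe();R=Ro.from_quat(s['eef_rot']).as_matrix()
    return (R.T@(np.array(target)-s['tool_pos'])/1000).round(4), np.round(s['tool_pos'],1),np.round(s['force'],1),round(float(s['clock']),2)
E
python3 -c "
from h import *
print(delta([455,-165,240]))"
```

```text
(array([ 0.3384, -0.3032,  0.0019]), array([ 281.7, -585. ,  241.2]), array([ 0.5, -0.2,  0.3]), 0.1)
```

drive_tool(increments=[0.034,-0.03,0,0,0,0.068,-0.061,0,0,0,0.102,-0.091,0,0,0,0.135,-0.121,0,0,0,0.169,-0.152,0,0,0,0.203,-0.182,0,0,0,0.237,-0.212,0,0,0,0.271,-0.243,0,0,0,0.305,-0.273,0,0,0,0.338,-0.303,0,0,0])

```text
clock: 1.1
tool_pos: [455.3, -164.0, 242.2]
eef_rot: [0.975, 0.223, -0.0, -0.0]
force: [0.6, -0.8, 0.0]
finger_gap: 0.1
gripper_force: 0.0
```

Run:
```python
from h import *
ci=env.camera_info('wrist');im=env.camera('wrist')[:,:,::-1].copy();cv2.imwrite('pics/w1.png',im)
for n,X in(('green',[484,-164.5,66]),('red',[490.6,-244.5,70])):
    p=np.array(ci['camera_matrix'])@(np.array(ci['R'])@X+ci['t']);print(n,(p[:2]/p[2]).round(1))
print((-np.array(ci['R']).T@ci['t']).round(1)); print(delta([450,227,240]))
```

```text
green [271.  142.4]
red [352.4 174.2]
[ 523.3 -130.9  373.8]
(array([ 0.1621, -0.3451,  0.0051]), array([ 459. , -154.2,  242.3]), array([2.5, 5.8, 0.3]), 1.15)
```

View pics/w1.png

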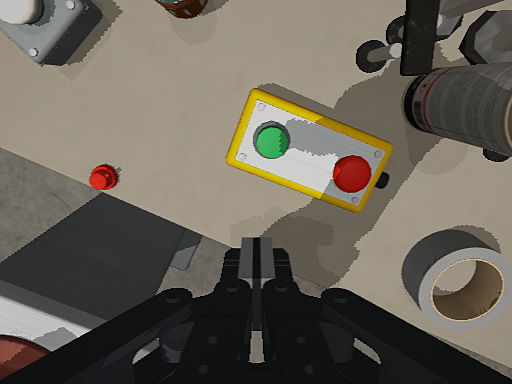

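The wrist picture shows green at (271,142) and red at (352,174), both matching the prediction. I go above blue now.

drive_tool(increments=[0.018,-0.04,0.004,0,0,0.036,-0.08,0.008,0,0,0.054,-0.12,0.012,0,0,0.072,-0.16,0.016,0,0,0.09,-0.2,0.02,0,0,0.108,-0.24,0.024,0,0,0.126,-0.28,0.028,0,0,0.144,-0.32,0.032,0,0,0.161,-0.356,0.04,0,0,0.161,-0.356,0.04,0,0])

```text
clock: 2.15
tool_pos: [443.7, 231.6, 201.4]
eef_rot: [0.974, 0.228, -0.0, -0.002]
force: [0.0, -1.1, -0.5]
finger_gap: 0.1
gripper_force: 0.0
```

drive_tool(increments=[0,0,0,0,0,0,0,0,0,0,0,0,0,0,0])

```text
clock: 2.45
tool_pos: [446.1, 222.7, 202.4]
eef_rot: [0.975, 0.221, -0.0, 0.0]
force: [0.5, -0.4, 0.2]
finger_gap: -0.2
gripper_force: 0.0
```

Run:
```python
from h import *
ci=env.camera_info('wrist');im=env.camera('wrist')[:,:,::-1].copy();cv2.imwrite('pics/w2.png',im)
K,R,t=(np.array(ci[k]) for k in('camera_matrix','R','t'))
for n,X in(('blue',[450,227,72]),('yellow',[468.5,352,72])):
    p=K@(R@X+t);p=p[:2]/p[2]
    b=blob(im,n,tuple(int(v) for v in p),45);print(n,p.round(1),b, None if b[0] is None else plane(ci,b[0],73).round(1))
print(delta([450,227,100]))
```

```text
blue [254.  177.1] (array([253.29677819, 173.87422553]), np.int32(1614), array([231, 152,  46,  45], dtype=int32)) [452.4 228.8  73. ]
yellow [110.9  84.3] (array([109.88143829,  80.86734694]), np.int32(2058), array([85, 55, 51, 53], dtype=int32)) [470.6 353.1  73. ]
(array([ 0.0053, -0.002 ,  0.1025]), array([446.1, 223. , 202.5]), array([-0.3, -0.9,  0.5]), 2.5)
```

View pics/w2.png

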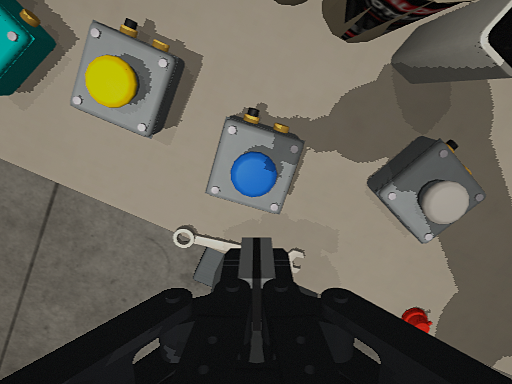

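The wrist view shows blue at (253,174), yellow at (110,81) and the turquoise decoy at the far left. The heights agree with the text to within 3 mm. Descending on blue.

drive_tool(increments=[0.007,-0.002,0.03,0,0,0.007,-0.002,0.06,0,0,0.007,-0.002,0.085,0,0,0.007,-0.002,0.1,0,0,0.007,-0.002,0.11,0,0,0.007,-0.002,0.11,0,0,0.007,-0.002,0.11,0,0])

```text
clock: 3.2
tool_pos: [451.7, 229.4, 92.9]
eef_rot: [0.975, 0.222, 0.001, -0.0]
force: [-0.1, 0.1, -0.1]
finger_gap: -0.0
gripper_force: 0.0
```

drive_tool(increments=[0,0,0.003,0,0,0,0,0.005,0,0,0,0,0.007,0,0,0,0,0.009,0,0,0,0,0.011,0,0,0,0,0.011,0,0])

```text
clock: 3.8
tool_pos: [451.3, 229.6, 81.4]
eef_rot: [0.975, 0.223, 0.0, -0.0]
force: [0.2, -0.2, 2.0]
finger_gap: 0.2
gripper_force: 1.1
```

drive_tool(increments=[0,0,0.001,0,0,0,0,0.002,0,0,0,0,0.003,0,0,0,0,0.004,0,0,0,0,0.005,0,0,0,0,0.005,0,0])

```text
clock: 4.4
tool_pos: [451.3, 229.7, 76.8]
eef_rot: [0.975, 0.223, 0.0, -0.0]
force: [-0.3, -0.3, 7.2]
finger_gap: -0.1
gripper_force: 3.5
```

drive_tool(increments=[0,0,0.001,0,0,0,0,0.001,0,0,0,0,0.002,0,0,0,0,0.002,0,0])

```text
clock: 4.8
tool_pos: [451.4, 229.7, 76.5]
eef_rot: [0.975, 0.222, 0.001, 0.0]
force: [-4.2, -2.1, 20.6]
finger_gap: 0.1
gripper_force: 10.2
```

The force rose sharply at z = 76.5, so blue is home. I rise and go to yellow.

drive_tool(increments=[0,0,-0.01,0,0,0,0,-0.04,0,0,0,0,-0.07,0,0,0.024,-0.035,-0.07,0,0,0.048,-0.07,-0.07,0,0,0.07,-0.103,-0.07,0,0,0.07,-0.103,-0.07,0,0,0.07,-0.103,-0.07,0,0,0.07,-0.103,-0.07,0,0])

```text
clock: 5.7
tool_pos: [469.3, 350.7, 143.6]
eef_rot: [0.975, 0.222, -0.001, 0.001]
force: [0.6, -0.9, 0.6]
finger_gap: -0.2
gripper_force: 0.0
```

Run:
```python
from h import *
print(delta([469.8,352.6,90]))
ci=env.camera_info('wrist');im=env.camera('wrist')[:,:,::-1].copy();cv2.imwrite('pics/w3.png',im)
K,R,t=(np.array(ci[k]) for k in('camera_matrix','R','t'))
for n,X,z in(('yellow',[469.8,352.6,73],73),('blue',[451.5,228,65],65)):
    p=K@(R@X+t);p=p[:2]/p[2]
    b=blob(im,n,tuple(int(v) for v in p),60);print(n,p.round(1),b, None if b[0] is None else plane(ci,b[0],z).round(1))
```

```text
(array([ 0.0014, -0.0016,  0.0536]), array([469.3, 350.7, 143.6]), array([ 0.6, -0.9,  0.6]), 5.7)
yellow [254.5 207.7] (array([251.36061588, 203.70421394]), np.int32(2468), array([223, 176,  58,  56], dtype=int32)) [471.4 355.5  73. ]
blue [400.7 296. ] (array([396.92584515, 291.25572519]), np.int32(1834), array([371, 269,  52,  46], dtype=int32)) [453.7 232.6  65. ]
```

View pics/w3.png

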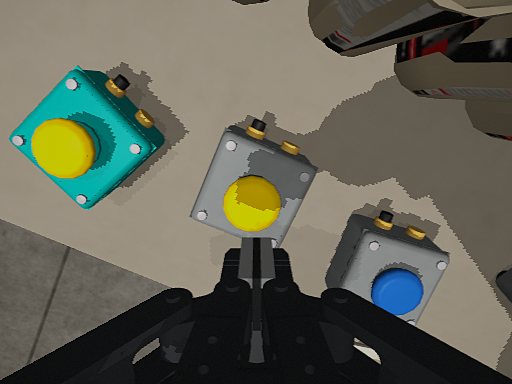

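The wrist view shows the grey box's yellow button at (251,204), the turquoise decoy at far left, and blue at (397,291), visibly lower. Descending on yellow.

drive_tool(increments=[0.003,-0.003,0.025,0,0,0.003,-0.003,0.045,0,0,0.003,-0.003,0.052,0,0,0.003,-0.003,0.056,0,0,0.003,-0.003,0.058,0,0,0.003,-0.003,0.06,0,0,0.003,-0.003,0.062,0,0])

```text
clock: 6.45
tool_pos: [471.5, 356.8, 83.5]
eef_rot: [0.975, 0.222, 0.001, -0.0]
force: [-0.3, -0.5, 4.1]
finger_gap: -0.2
gripper_force: 1.9
```

drive_tool(increments=[0,0,0.001,0,0,0,0,0.002,0,0,0,0,0.003,0,0,0,0,0.004,0,0,0,0,0.005,0,0,0,0,0.005,0,0])

```text
clock: 7.05
tool_pos: [471.4, 356.8, 77.4]
eef_rot: [0.975, 0.222, 0.001, -0.0]
force: [1.2, -0.1, 3.0]
finger_gap: -0.1
gripper_force: 1.5
```

drive_tool(increments=[0,0,0.001,0,0,0,0,0.002,0,0,0,0,0.003,0,0,0,0,0.003,0,0])

```text
clock: 7.45
tool_pos: [471.5, 356.9, 76.7]
eef_rot: [0.975, 0.222, 0.001, -0.0]
force: [-1.6, -2.7, 15.8]
finger_gap: -0.2
gripper_force: 7.9
```

Yellow is home too. Rising and travelling to green.

drive_tool(increments=[0,0,-0.01,0,0,0,0,-0.04,0,0,0,0,-0.08,0,0,0,0,-0.08,0,0,-0.018,0.039,-0.09,0,0,-0.036,0.079,-0.09,0,0,-0.054,0.119,-0.09,0,0,-0.072,0.158,-0.09,0,0,-0.09,0.198,-0.09,0,0,-0.107,0.238,-0.09,0,0])

```text
clock: 8.45
tool_pos: [476.5, 94.4, 163.5]
eef_rot: [0.975, 0.223, -0.001, -0.0]
force: [-0.6, -0.9, 0.7]
finger_gap: -0.1
gripper_force: 0.0
```

drive_tool(increments=[-0.018,0.04,0,0,0,-0.036,0.079,0,0,0,-0.054,0.119,0,0,0,-0.072,0.158,0,0,0,-0.09,0.198,0,0,0,-0.108,0.237,0,0,0,-0.108,0.237,0,0,0,-0.108,0.237,0,0,0,-0.108,0.237,0,0,0])

```text
clock: 9.35
tool_pos: [483.0, -162.6, 163.7]
eef_rot: [0.975, 0.224, -0.0, -0.001]
force: [-0.3, 0.6, 0.1]
finger_gap: 0.2
gripper_force: 0.0
```

Run:
```python
from h import *
ci=env.camera_info('wrist');im=env.camera('wrist')[:,:,::-1].copy();cv2.imwrite('pics/w4.png',im)
K,R,t=(np.array(ci[k]) for k in('camera_matrix','R','t'))
for n,X,z in(('green',[484.3,-164.5,68],68),('red',[491,-244.5,72],72)):
    p=K@(R@X+t);p=p[:2]/p[2]
    b=blob(im,n,tuple(int(v) for v in p),50);print(n,p.round(1),b, None if b[0] is None else plane(ci,b[0],z).round(1))
print(delta([484.5,-164,84]))
```

```text
green [260.5 196.7] (array([261.05601195, 194.0403286 ]), np.int32(1339), array([241, 173,  41,  43], dtype=int32)) [ 486.2 -164.    68. ]
red [365.1 236.7] (array([362.92474413, 234.78988561]), np.int32(1661), array([339, 213,  49,  45], dtype=int32)) [ 491.6 -242.3   72. ]
(array([0.0005, 0.0022, 0.0799]), array([ 483.1, -162.4,  163.9]), array([-0.5,  0.6, -0.2]), 9.4)
```

View pics/w4.png

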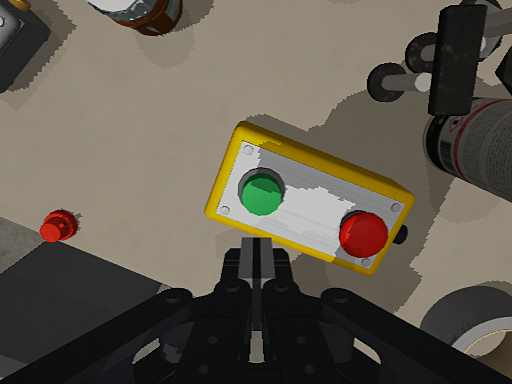

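Green is at (261,194) and red at (363,235) in the wrist view, as expected. Descending on green.

drive_tool(increments=[0.001,0.002,0.03,0,0,0.001,0.002,0.055,0,0,0.001,0.002,0.07,0,0,0.001,0.002,0.078,0,0,0.001,0.002,0.081,0,0,0.001,0.002,0.084,0,0,0.001,0.002,0.086,0,0,0.001,0.002,0.086,0,0])

```text
clock: 10.2
tool_pos: [485.6, -165.7, 78.9]
eef_rot: [0.975, 0.223, 0.001, 0.0]
force: [0.4, 1.0, 2.3]
finger_gap: -0.0
gripper_force: 1.0
```

drive_tool(increments=[0,0,0.001,0,0,0,0,0.002,0,0,0,0,0.003,0,0,0,0,0.004,0,0,0,0,0.005,0,0,0,0,0.006,0,0,0,0,0.006,0,0])

```text
clock: 10.9
tool_pos: [485.6, -165.7, 73.1]
eef_rot: [0.975, 0.223, 0.001, 0.0]
force: [-0.8, 1.8, 8.5]
finger_gap: -0.1
gripper_force: 4.4
```

drive_tool(increments=[0,0,0.001,0,0,0,0,0.002,0,0,0,0,0.002,0,0,0,0,0.002,0,0])

```text
clock: 11.3
tool_pos: [485.7, -165.7, 72.9]
eef_rot: [0.975, 0.223, 0.001, 0.001]
force: [-4.1, 2.7, 21.9]
finger_gap: 0.0
gripper_force: 11.0
```

Run:
```python
from h import *
for n in('scene','top'): cv2.imwrite(f'pics/{n}5.png',env.camera(n)[:,:,::-1])
A=cv2.imread('pics/scene0.png')[150:280,140:340];B=cv2.imread('pics/scene5.png')[150:280,140:340]
cv2.imwrite('pics/cmp5.png',cv2.resize(np.hstack([A,B]),(800,260),interpolation=cv2.INTER_CUBIC))
print(delta([485,-165,73]))
```

```text
(array([-0.0003, -0.0009, -0.0001]), array([ 485.7, -165.7,   72.9]), array([-3.6,  2.6, 20.5]), 11.4)
```

View pics/cmp5.png

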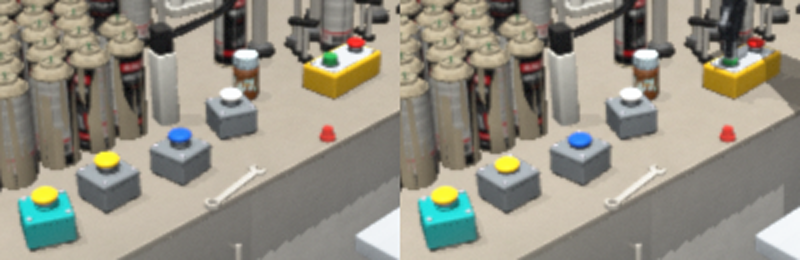

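Before and after side by side: blue (580,140) and yellow (507,165) are now in. White, red and the turquoise box are unchanged, nothing has shifted, and green is held at about 21 N. Handing in.

```bash
python3 -c "
from workcell import env
print(env.job_done())"
```

```text
the job is handed in; nothing more can be done
None
```

The job is handed in: blue was pressed fully home, then yellow, and green was still held fully in (about 21 N) at hand-in, at about 11.4 s; white, red and the other things were left alone.

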